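Slide the tall glass panel out of the rack and stand it on the easel

ROBOT

A 6-joint arm with a two-finger parallel gripper is mounted at the origin on the work surface. World frame = base frame: x ahead of the robot, y to its left, z up, the work surface at z = 0. Lengths are in m, angles in rad, forces in N, time in s.
With the tool pointing down it reaches from about 0.275 to 0.825 m from the base axis. Payload 5.2 kg.
Tool frame: the origin (TCP) lies at the very end of the fingers, on their centre line; the grasp point (between the pads) lies 19 mm behind it; z points along the fingers, y is the line along which they close (so a half turn about z gives the same grasp; the last joint's range is limited). The gripper opens to 93 mm and grips with 3 to 60 N. Pads are 15 mm wide; open, the fingers measure 128 mm over their backs; the gripper's body (75 mm by 188 mm) begins 65 mm behind the grasp point.
Start: joints at [-1.348, 0.259, 1.535, -0, 1.348, -0.203], TCP at [0.227, -0.501, 0.186] pointing down, gripper open.
Joint ranges: [-3.14, 3.14], [-0.91, 2.08], [0.19, 2.58], [-1.22, 4.36], [0.22, 2.71], [-3.12, 3.12]. Speed limits (rad/s): [2.57, 2.57, 3.14, 3.14, 3.14, 3.14].

INTERFACE

Orientations are given as a rotation vector (axis times angle).
In Python, from bench import robot gives the robot as it stands.
- The arm moves only by the tool jog_arm, never from a script. Its arguments are lists of equal length, an entry for each row: "xyz": the shift along the tool's x, y, z in mm, a list of three; "dr": the turn, a rotation vector about the tool's x, y, z in degrees, a list of three. In form: {"xyz": [[dx, dy, dz], ...], "dr": [[wx, wy, wz], ...]}. A call has 1 to 5 rows; each row is the pose to reach, as a shift and turn from the pose commanded when the call began, along the tool's axes at that moment; what a row does not reach only later rows make up. A row lasts 1/10 s, in which the tool goes at most 50 mm and 8.59 degrees, less where a joint would pass 70% of its speed; a pose out of reach is approached as far as the arm can. A call with a gripper value outside its range is refused whole. "gripper" is the opening, from 0 (shut) to 1 (fully open), set as the call begins (left out, the last holds). The fingers move at their own pace and stop on an object; "squeeze" is the grip in N (left out, the last holds). Time passes only in rows, so rows that repeat a pose let the fingers close. It gives the time, the measured TCP pose, the force, the opening and the grip force at its end, in the units of the state.
- robot.read_state(): the state, without advancing time (a new reading comes with each control period).
- robot.snapshot(name): name is "scene" or "top"; returns a dict with "img" (480x640x3 uint8, red, green, blue), "range_z" (480x640 float32, m along the optical axis (not along the pixel's ray), 0 where there is no reading), "camera_matrix" (3x3 intrinsics, pixels), "rvec" (rotation vector, rad) and "tvec" (3), from world to camera coordinates, as OpenCV has them. Camera axes: x right, y down, z forward; pixel columns grow to the right and rows downward; lengths in m; the calibration is good to about 2 mm. A picture is of the moment at which its call begins.
- robot.close_job(): hands the job in; it is judged then, once.
Trained networks look in a picture, given as the dict that the camera call returned (one of the last four; its "shot" number tells which), for a name from the list of things; names that differ only in an ending like _2 or _b are one class to them, and where a whole thing is asked for, a point or a joint stands for the part that bears it (a point fixed in the world has none). Each returns a list of dicts, best first, with "p" (0 to 1); they miss things now and then, are a little off and sometimes report something else, mostly with a low value. They report only what shows in the picture. A call takes as long as a camera call. They do not tell look-alikes from the thing itself.
- robot.search_frame(label, picture): "point" ([x, y, z] in m, in the coordinates of the camera as it stood for that picture, good to about 4 mm: the middle of the surface that is visible of it).
The state is a dict: "time_s": time; "qpos": joint angles; "joint_velocities": joint speeds; "joint_efforts": joint torques, N m; "tool_pos": TCP position; "eef_rot": TCP orientation; "wrist_force": force on the tool from outside, world axes, zero at the start; "moment": the same for the moment, N m; "grip_width": finger opening in m; "gripper_force": force on a finger pad.
Only numpy, scipy, OpenCV 4.12 (cv2) and the standard library are available. Lean on these libraries where they do the work, as an engineer would, in place of code of your own. Each camera call takes 0.05 s, during which the arm holds its last target. There are 200 camera calls.

TASK

Slide the tall glass sample panel up out of the slotted rack and stand it on the inspection easel: bottom edge down on the ledge, between the two side stops, its face lying flat against the rails. It is glass, so lower it gently until you feel it rest on the ledge before you let go, never drop it, and leave the two short panels in the rack and the jar, the mug and the small mould where they are.

Things in the scene. Friction and masses are not known exactly. Their poses are not given: they have to be found in the camera images.
- tall_panel: the one tall greenish glass panel, 8 (x, thickness) x 110 (y, width) x 140 (z, height) mm, about 0.3 kg, on edge in any one of the rack's three slots. Origin: middle of its bottom edge, 8 mm above the table at the start; z points up the panel. Its top edge stands 48 mm above the rack.
- short_panel_a: short panel of the same glass, 8 x 110 x 110 mm, in another slot; its top is 18 mm above the rack. Origin and axes as for the tall panel. Leave in its slot.
- short_panel_b: second short panel, same as the first, in the remaining slot. Leave in its slot.
- rack: fixed wooden rack, 190 (x) x 150 (y) x 100 (z) mm, open above: two end walls with three facing pairs of vertical slots, at x = -58, 0, +58 mm, each 12 mm wide (x), 117 mm long (y), floor 8 mm above the table. Slot ribs reach 12 mm in from the end walls; the middle 93 mm of y is open. Origin: centre of the underside. Place and turn about the vertical vary.
- easel: fixed steel easel base, 180 (x) x 170 (y) x 12 mm; x points the way the easel faces, away from the robot. Origin on the table, 10 mm ahead (+x) of the centre of its underside. Place and turn vary.
- board: leaning frame of the easel: two rails 140 mm long, 14 wide, centred at y = -46 and +46 mm, open between for fingers. Leans 0.35 rad from upright, top towards the robot. Origin: foot, midway between the rails on their front faces, 12 mm above the table; z up along the rails, x square out of their front faces (away from the robot and up). A panel in place has its origin at x = 4, y = 0 mm.
- stops (a point): point midway between the two side stops, in the plane of the rails' front faces, 110 mm up the rails (the stops' upper ends); axes as the board's. The stops are strips with inner faces 119 mm apart, running from 25 to 110 mm up the rails, standing 10 mm out in front of them.
- ledge_low (a point): point on the rails' front plane midway between them, 35 mm up: lowest place of the ledge's top. The ledge is a flat strip square to the rails, 112 mm wide, sticking out 24 mm, topped by a sprung black pad that gives 4 mm under 8 N. Its top is clamped anywhere from here to 25 mm farther up (35 to 60 mm from the foot), different each time and not reported: see it or feel for it.
- jar: white closed jar, 60 mm across, 95 mm high, a bystander. Origin: centre of its underside.
- mug: blue mug, 70 mm across, 85 mm high, a bystander. Origin: centre of its underside.
- mould: small dark steel mould, a squat round block 60 mm across, 55 mm high, a bystander. Origin: centre of its underside.
There are look-alikes about, which are no part of the job. What is shaped like the tall_panel but red is not meant.

How it is judged:
By the outcome, as a careful person would: the job done as asked, in the order asked, and still so for the second after the job is handed in, with the robot touching nothing.
It also fails if it takes over 48 s, if anything falls off the work surface, if the arm or the gripper's body presses on something with over 40 N, if the wrist force passes 120 N, or if a joint passes its speed limit or range.

## Working session

There is one attempt and no reset: what is moved stays moved. The work goes in short steps, Python scripts to look and compute and a tool call to move; the robot and the scene stay as the last step left them, time stands still between calls to the robot, and variables do not carry over. Pictures are saved under pics/ and viewed, at most 10 in all, crops included, and the job is handed in when it is done.

Besides the shell and the picture viewer there is one more tool, called after "Emit:" as a command line: name --argument value ..., lists and objects as JSON in quotes. jog_arm: Moves the arm, as the interface text tells. Its arguments: {"type":"object","properties":{"xyz":{"type":"array"},"dr":{"type":"array"},"gripper":{"type":"number"},"squeeze":{"type":"number"}},"required":["xyz","dr"]}

```bash
mkdir -p pics; ls; cat > h.py <<'E'
import numpy as np, cv2
from bench import robot
from scipy.spatial.transform import Rotation as R
def w2c(s): return R.from_rotvec(np.ravel(s['rvec'])).as_matrix(), np.ravel(s['tvec'])
def c2w(s,p):
    M,t=w2c(s); return (np.asarray(p)-t)@M
def cloud(s):
    z=s['range_z'].astype(float);K=s['camera_matrix'];v,u=np.mgrid[:480,:640]
    P=np.stack([(u-K[0,2])/K[0,0]*z,(v-K[1,2])/K[1,1]*z,z],-1)
    W=c2w(s,P.reshape(-1,3)).reshape(480,640,3); W[z==0]=np.nan; return W
def proj(s,p):
    M,t=w2c(s);c=M@np.asarray(p)+t;q=s['camera_matrix']@c;return q[:2]/q[2]
E
python3 - <<'E'
from h import *
ims=[]
for n in ['scene','top']:
    s=robot.snapshot(n); np.savez(n,**s)
    print(n,s['tvec'],s['rvec'],s['camera_matrix'][0,0])
    cv2.imwrite(f'pics/{n}.png',s['img'][...,::-1])
    for l in ['tall_panel','rack','easel','board','stops','ledge_low','jar','mug','mould']:
        for d in robot.search_frame(l,s)[:4]:
            w=c2w(s,d['point']);print(l,round(d['p'],2),w.round(3),proj(s,w).round())
print(robot.read_state())
E
```

```text
pics
scene [ 0.49547668 -0.20476556  1.10994357] [ 0.69600791  2.75580942 -0.88003722] 445.3957014338444
tall_panel 0.93 [0.438 0.2   0.087] [444. 262.]
tall_panel 0.9 [0.629 0.176 0.104] [346. 292.]
tall_panel 0.76 [0.522 0.36  0.092] [463. 358.]
rack 0.6 [0.648 0.225 0.046] [349. 334.]
easel 0.66 [ 0.59  -0.163  0.01 ] [285. 187.]
board 0.77 [ 0.602 -0.18   0.06 ] [275. 168.]
stops 0.69 [ 0.602 -0.182  0.054] [275. 169.]
ledge_low 0.88 [ 0.597 -0.176  0.057] [278. 169.]
jar 0.95 [0.609 0.011 0.071] [312. 229.]
mug 0.89 [ 0.435 -0.005  0.052] [382. 197.]
mould 0.87 [0.764 0.044 0.052] [246. 279.]
top [0.06215241 0.61269598 1.17189331] [ 2.20070522 -2.19565205  0.06874854] 524.5251796163556
tall_panel 0.95 [0.789 0.325 0.098] [198. 159.]
tall_panel 0.85 [0.518 0.35  0.103] [184. 287.]
tall_panel 0.6 [0.622 0.177 0.142] [265. 236.]
tall_panel 0.56 [0.436 0.189 0.111] [260. 327.]
rack 0.64 [0.613 0.177 0.009] [271. 244.]
easel 0.67 [ 0.576 -0.185  0.01 ] [430. 261.]
board 0.88 [ 0.606 -0.185  0.058] [434. 246.]
stops 0.98 [ 0.604 -0.184  0.056] [434. 247.]
ledge_low 0.86 [ 0.603 -0.185
[... 169 characters left out ...]
s': array([-1.34780716e+00,  2.58547299e-01,  1.53499122e+00,  8.69742619e-06,
        1.34798867e+00, -2.02803766e-01]), 'joint_velocities': array([-7.04541860e-04,  4.74163435e-04,  9.11363626e-04, -1.31087284e-03,
       -1.37644634e-04,  9.28234670e-05]), 'joint_efforts': array([ 1.53250664e-05, -4.37204432e+01, -2.84307557e+01,  7.20853382e-02,
        3.13031953e-02, -3.30293540e-05]), 'tool_pos': array([ 0.22719992, -0.50089695,  0.18628466]), 'eef_rot': array([3.07060171e+00, 6.63776177e-01, 1.43610032e-05]), 'wrist_force': array([-1.04145193, -0.8956831 ,  0.37498784]), 'moment': array([-0.02066659, -0.02215232,  0.00707863]), 'gripper_force': 0.0, 'grip_width': 0.09267640520856577}
```

View pics/scene.png

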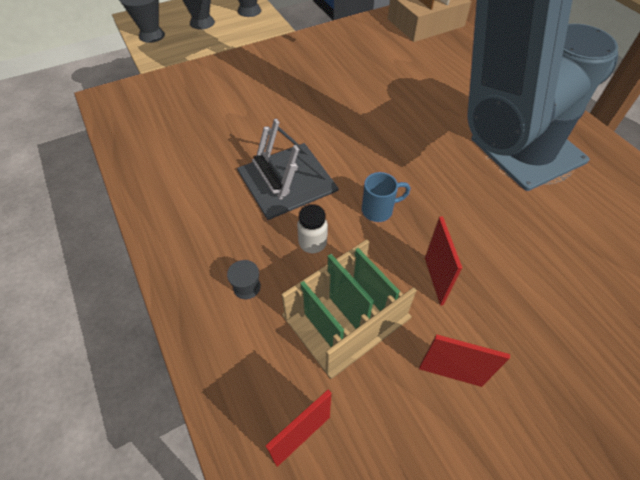

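View pics/top.png

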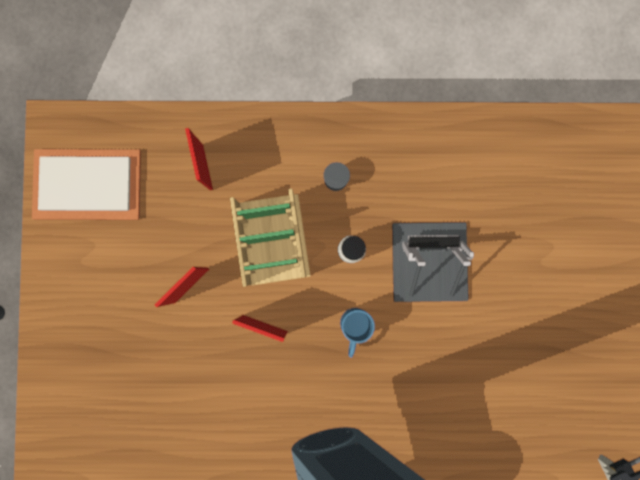

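Scene view: the rack has three green panels at about (322,313), (350,288) and (377,275). The red look-alikes are at (443,262), (463,358) and (300,428). The easel is at (285,175), with the jar at (312,229), mug at (380,197) and mould at (245,280). The middle green panel looks tallest, so I'll measure the heights and check them in an enlarged crop.

```bash
cat > m.py <<'E'
from h import *
S={n:dict(np.load(n+'.npz')) for n in['scene','top']}
allg=[];G={}
for n,s in S.items():
    W=cloud(s); h=cv2.cvtColor(s['img'],cv2.COLOR_RGB2HSV)
    g=(h[...,0]>55)&(h[...,0]<90)&(h[...,1]>90)&np.isfinite(W[...,2])
    g&=(abs(W[...,0]-.62)<.15)&(abs(W[...,1]-.18)<.15)
    k,l,st,c=cv2.connectedComponentsWithStats(g.astype(np.uint8))
    for i in range(1,k):
        if st[i,4]<60: continue
        p=W[l==i]; zt=np.percentile(p[:,2],97); t=p[p[:,2]>zt-.006]
        if 1:
            r=cv2.minAreaRect((t[:,:2]*1000).astype(np.float32))
            print(n,c[i].round(),st[i,4],'ztop',zt.round(4),'top rect',np.round(r[0],1),np.round(r[1],1),round(r[2],1))
    # easel
    m=(abs(W[...,0]-.6)<.13)&(abs(W[...,1]+.185)<.13)&(W[...,2]>.016)
    p=W[m]; c=s['img'][m]; np.savez('easel_'+n,p=p,c=c)
    print(n,'easel',len(p),p.min(0),p.max(0))
    b=(abs(W[...,0]-.59)<.13)&(abs(W[...,1]+.185)<.13)&(W[...,2]>.006)&(W[...,2]<.018)
    r=cv2.minAreaRect((W[b][:,:2]*1000).astype(np.float32)); print('base',r)
s=S['scene'];a=cv2.resize(s['img'][230:380,270:430],None,fx=3.5,fy=3.5,interpolation=2)[:,:,::-1]
cv2.imwrite('pics/c1.png',a)
b1=cv2.resize(s['img'][105:225,220:350],None,fx=4,fy=4,interpolation=2)
b2=cv2.resize(S['top']['img'][210:310,380:485],None,fx=3,fy=4.8,interpolation=2)
cv2.imwrite('pics/c2.png',b1[...,::-1])
E
python3 m.py
```

```text
scene [375. 271.] 217 ztop 0.1204 top rect [568.2 171.5] [  6.9 106.3] 8.6
scene [354. 284.] 343 ztop 0.1501 top rect [626.2 176.9] [  8.2 107.2] 9.5
scene [322. 309.] 278 ztop 0.1204 top rect [683.1 186.6] [  7.2 106.3] 9.3
scene easel 1771 [ 0.49759012 -0.25355245  0.01607599] [ 0.66075557 -0.10402066  0.14512611]
base ((594.182861328125, -185.35671997070312), (218.48524475097656, 173.84121704101562), 0.7896737456321716)
top [264. 211.] 308 ztop 0.1202 top rect [679.9 184.4] [  4.1 104.7] 8.5
top [267. 237.] 268 ztop 0.1503 top rect [622.8 173.9] [  4.1 103.9] 8.4
top [269. 265.] 84 ztop 0.121 top rect [564.4 169.2] [  4.3 104.2] 8.1
top easel 1696 [ 0.48657053 -0.2669013   0.01600125] [ 0.66097015 -0.09982278  0.14578704]
base ((592.0460815429688, -185.11978149414062), (262.8998107910156, 244.29270935058594), 87.17340087890625)
```

View pics/c1.png

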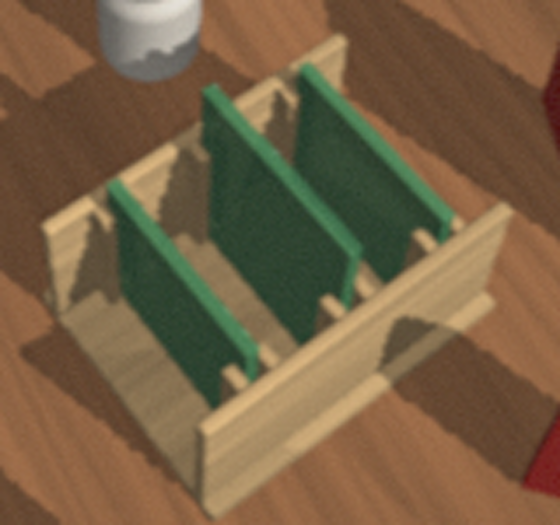

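View pics/c2.png

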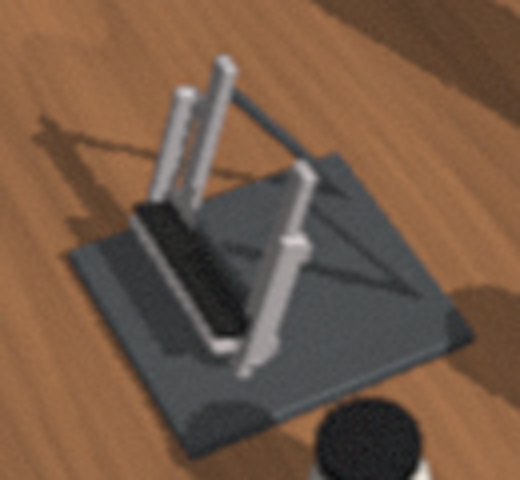

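Crop 1: the middle panel, at scene (350,288), stands clearly above the other two. Its measured top is z≈0.150 against 0.120, and it is green, so it is the tall_panel. Crop 2: the easel has two rails, side stops and a black-topped ledge between them. Next I'll fit the easel's pose.

```bash
cat > fit.py <<'E'
from h import *
from scipy.optimize import least_squares
L=.35
def board(q):  # foot x,y,yaw -> R (cols x,y,z), origin
    return R.from_euler('ZY',[q[2],-L]).as_matrix(), np.array([q[0],q[1],.012])
def sdf(P,lo,hi):
    c=(np.array(lo)+hi)/2;h=(np.array(hi)-lo)/2;d=abs(P-c)-h
    return np.linalg.norm(np.maximum(d,0),axis=1)+np.minimum(d.max(1),0)
def res(q,p):
    M,o=board(q);B=(p-o)@M*1000;h=q[3]*1000;D=[]
    for s in(-1,1):
        D.append(sdf(B,[-10,s*46-7,0],[0,s*46+7,140]))
        D.append(sdf(B,[-10,min(s*59.5,s*65.5),25],[10,max(s*59.5,s*65.5),110]))
    D.append(sdf(B,[0,-56,h-12],[24,56,h]))
    D=np.array(D);return D[abs(D).argmin(0),range(len(p))]
def fit(p,w=None):
    f=lambda q:res(q,p)
    return min((least_squares(f,[x,-.185,a,hh],loss='soft_l1',f_scale=2.,x_scale=[.01,.01,.1,.01]) for a in(-.1,.1) for hh in (.038,.048,.057) for x in(.59,.605,.62)),key=lambda r:r.cost)
if __name__=='__main__':
    for n in['scene','top']:
        d=np.load(f'easel_{n}.npz');p=d['p'];k=p[:,2]>.022
        p=p[k];r=fit(p);x=r.x;print(n,len(p),x.round(4),'cost',round(r.cost/len(p),2))
        M,o=board(x);B=(p-o)@M*1000;c=d['c'][k]
        for s in(-1,1):
            m=(abs(B[:,1]-s*46)<5)&(B[:,2]>115)&(B[:,2]<138);print(' rail',s,m.sum(),np.percentile(B[m],[10,50,90],axis=0).round(1).tolist())
        m=(abs(B[:,1])<35)&(B[:,0]>2)&(B[:,0]<22)&(B[:,2]>20)&(B[:,2]<75);print(' ledge z',m.sum(),np.percentile(B[m,2],[10,50,90]).round(1))
        for s in(-1,1):
            m=(s*B[:,1]>57)&(B[:,0]>2)&(B[:,2]>40)&(B[:,2]<105);print(' stop',s,m.sum(),np.percentile(abs(B[m,1]),[5,50,95]).round(1),np.percentile(B[m,0],[50,95]).round(1))
E
python3 fit.py
```

```text
scene 1727 [ 0.6185 -0.1848  0.0066  0.041 ] cost 13.33
 rail -1 42 [[-16.6, -48.7, 116.6], [0.8, -44.2, 121.8], [2.4, -42.1, 132.6]]
 rail 1 49 [[-16.2, 42.5, 117.1], [0.3, 47.4, 121.9], [1.8, 50.1, 133.5]]
 ledge z 180 [39.2 40.7 42.1]
 stop -1 128 [58.5 61.  65.5] [ 9.4 12.8]
 stop 1 136 [61.  66.3 68.2] [ 9.3 12.1]
top 1517 [ 0.6168 -0.1835  0.015   0.0401] cost 15.06
 rail -1 41 [[-18.8, -49.4, 116.3], [-1.3, -45.4, 121.4], [2.2, -42.2, 135.9]]
 rail 1 38 [[-16.6, 43.3, 116.5], [1.7, 46.1, 123.6], [2.7, 49.8, 136.2]]
 ledge z 269 [36.7 39.4 41.5]
 stop -1 72 [59.2 60.8 66.6] [10.5 13.1]
 stop 1 58 [60.4 66.1 67.1] [11.5 12.8]
```

```bash
cat > go.py <<'E'
from h import *
def cur():
    s=robot.read_state();return s['tool_pos'],R.from_rotvec(s['eef_rot']),s
def to(pos,Rt):
    p,r,s=cur();d=r.inv().apply(np.asarray(pos)-p)*1000;w=(r.inv()*Rt).as_rotvec(degrees=True)
    print('xyz',d.round(1).tolist(),'dr',w.round(2).tolist());return d,w
def down(yaw): # tool down, tool x at yaw (deg)
    a=np.radians(yaw);x=np.array([np.cos(a),np.sin(a),0]);z=np.array([0,0,-1.]);return R.from_matrix(np.stack([x,np.cross(z,x),z],1))
E
python3 -c "
from go import *
to([.6245,.1755,.30],down(98.5))"
```

```text
xyz [641.2, -451.9, -113.7] dr [0.0, 0.0, -74.1]
```

Emit:
jog_arm --xyz '[[0, 0, -50], [0, 0, -100], [30, -20, -114], [70, -48, -114], [110, -76, -114]]' --dr '[[0, 0, 0], [0, 0, -8], [0, 0, -16], [0, 0, -24], [0, 0, -32]]' --gripper 0.45

```text
time_s: 1.5
tool_pos: [0.2965, -0.3856, 0.3009]
eef_rot: [2.764, 1.489, 0.0]
wrist_force: [0.9, -0.8, -0.5]
grip_width: 0.0574
gripper_force: 0.0
```

```bash
python3 -c "
from go import *
to([.6245,.1755,.30],down(98.5));print(cur()[2]['time_s'])"
```

```text
xyz [649.0, -34.8, 0.4] dr [0.07, 0.07, -41.88]
1.5
```

Emit:
jog_arm --xyz '[[49, -3, 0], [98, -5, 0], [147, -8, 0], [196, -10, 0], [245, -13, 0]]' --dr '[[0, 0, -5], [0, 0, -10], [0, 0, -15], [0, 0, -20], [0, 0, -25]]'

```text
time_s: 2.0
tool_pos: [0.4214, -0.1732, 0.3006]
eef_rot: [2.378, 2.052, 0.0]
wrist_force: [1.1, -0.4, 0.7]
grip_width: 0.0418
gripper_force: 0.0
```

```bash
python3 -c "
from go import *
to([.6245,.1755,.30],down(98.5));print(cur()[2]['time_s'],cur()[0])"
```

```text
xyz [374.7, 149.8, 0.5] dr [0.05, 0.03, -16.92]
2.0 [ 0.42143837 -0.17319973  0.30055422]
```

Emit:
jog_arm --xyz '[[45, 18, 0], [90, 36, 0], [135, 54, 0], [180, 72, 0], [225, 90, 0]]' --dr '[[0, 0, -4], [0, 0, -8], [0, 0, -12], [0, 0, -16], [0, 0, -16.9]]'

```text
time_s: 2.5
tool_pos: [0.5441, 0.036, 0.3005]
eef_rot: [2.052, 2.378, 0.0]
wrist_force: [0.6, -2.2, 0.3]
grip_width: 0.042
gripper_force: 0.0
```

```bash
python3 -c "
from go import *
to([.6245,.1755,.25],down(98.5));print(cur()[2]['time_s'],cur()[0])"
```

```text
xyz [126.2, 100.0, 50.5] dr [0.03, 0.02, -0.07]
2.5 [0.54409332 0.03602991 0.30047134]
```

Emit:
jog_arm --xyz '[[32, 25, 12], [64, 50, 25], [96, 75, 37], [126, 100, 50], [126, 100, 50]]' --dr '[[0, 0, 0], [0, 0, 0], [0, 0, 0], [0, 0, 0], [0, 0, 0]]'

```text
time_s: 3.0
tool_pos: [0.6243, 0.1772, 0.2464]
eef_rot: [-2.047, -2.377, 0.003]
wrist_force: [0.5, -0.3, -0.4]
grip_width: 0.0415
gripper_force: 0.0
```

```bash
python3 -c "
from go import *
to([.6245,.1755,.113],down(98.5));print(cur()[2]['time_s'],cur()[0])
s=robot.snapshot('scene');cv2.imwrite('pics/s2.png',cv2.resize(s['img'][200:380,240:460],None,fx=3.4,fy=3.3,interpolation=2)[...,::-1])"
```

```text
xyz [-1.9, 0.6, 133.4] dr [-0.26, -0.1, 0.03]
3.0 [0.62426062 0.17718599 0.24640865]
```

View pics/s2.png

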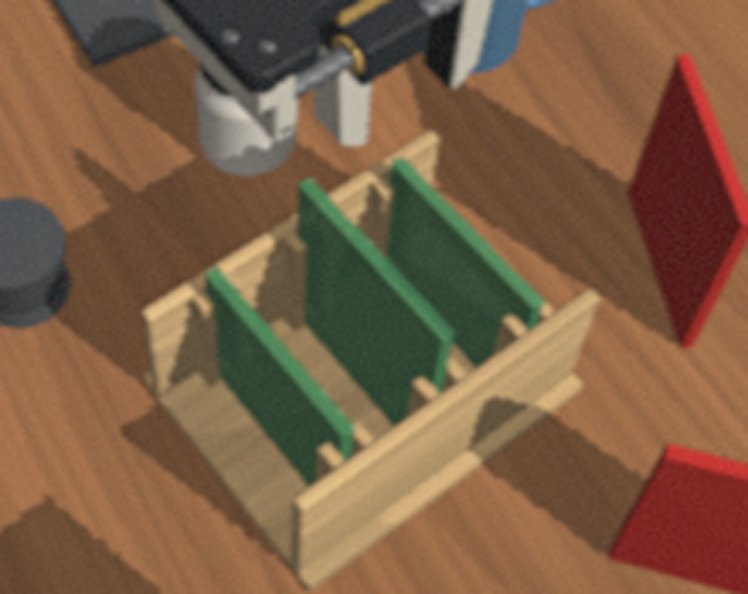

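The fingers, at crop (275,130) and (345,130), straddle the middle tall panel from above. The gap is clear and the short panels are well outside it. I'll lower the arm.

Emit:
jog_arm --xyz '[[-1, 0, 20], [-1, 0, 40], [-1, 0, 60], [-1, 0, 80], [-1, 0, 85]]' --dr '[[0, 0, 0], [0, 0, 0], [0, 0, 0], [0, 0, 0], [0, 0, 0]]'

```text
time_s: 3.55
tool_pos: [0.6228, 0.1706, 0.1637]
eef_rot: [-2.055, -2.374, 0.004]
wrist_force: [-0.1, 0.1, -0.2]
grip_width: 0.0417
gripper_force: 0.0
```

```bash
python3 -c "
from go import *
to([.6245,.1755,.113],down(98.5));print(cur()[2]['time_s'],cur()[0])
s=robot.snapshot('scene');cv2.imwrite('pics/s3.png',cv2.resize(s['img'][200:380,240:460],None,fx=3.4,fy=3.3,interpolation=2)[...,::-1])"
```

```text
xyz [4.6, 2.6, 50.7] dr [-0.2, 0.02, -0.27]
3.55 [0.62276973 0.17064408 0.16367472]
```

View pics/s3.png

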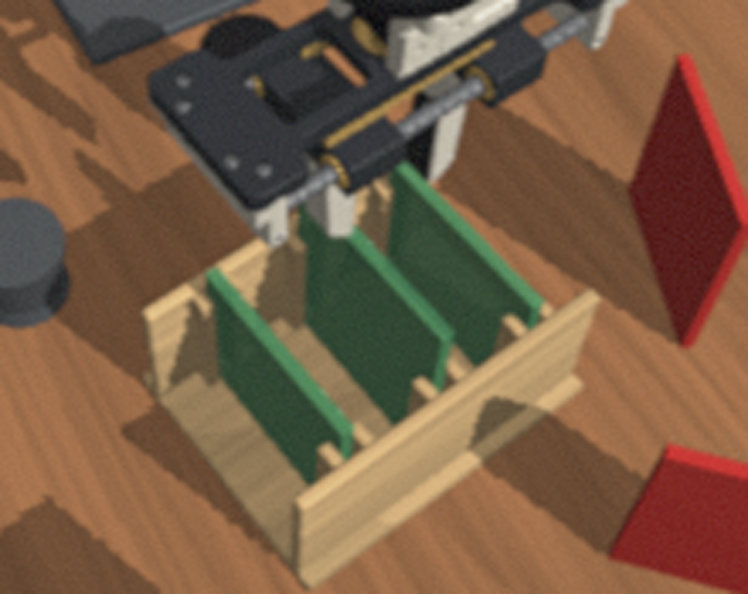

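Crop: the jaw fingers are at (335,200) and (440,150) and the tall panel's top runs from (305,185) to (450,335). The centring is hard to judge by eye, so I'll check it with the depth data.

```bash
python3 - <<'E'
from go import *
p,r,st=cur();print(p)
for n in['scene','top']:
    s=robot.snapshot(n);W=cloud(s);T=r.inv().apply((W-p).reshape(-1,3))*1000
    m=(T[:,2]>-60)&(T[:,2]<12)&(abs(T[:,0])<20)&(abs(T[:,1])<75)
    t=T[m]; print(n,len(t))
    for lo in(-60,-45,-30,-15,0):
        k=t[(t[:,2]>=lo)&(t[:,2]<lo+15)]
        for sg in(-1,1):
            q=k[sg*k[:,1]>0]
            if len(q)>3:print(lo,sg,len(q),np.percentile(q,[5,50,95],axis=0)[:,:2].round(0).tolist())
    C=s['img'];h=cv2.cvtColor(C,cv2.COLOR_RGB2HSV).reshape(-1,3)
    g=(h[:,0]>55)&(h[:,0]<90)&(h[:,1]>90)&(abs(T[:,1])<35)&(T[:,2]<30)
    if g.sum()>5: print('green',g.sum(),np.percentile(T[g],[2,50,98],axis=0).round(1).tolist())
E
```

```text
[0.62309603 0.17086897 0.16399475]
scene 230
-60 -1 77 [[-5.0, -33.0], [7.0, -22.0], [9.0, -20.0]]
-60 1 67 [[-5.0, 23.0], [8.0, 35.0], [9.0, 37.0]]
-45 -1 56 [[-7.0, -31.0], [5.0, -21.0], [9.0, -20.0]]
-45 1 30 [[-7.0, 23.0], [9.0, 30.0], [10.0, 36.0]]
green 221 [[-8.9, -19.9, -33.7], [25.8, 3.4, 15.7], [58.7, 7.3, 27.3]]
top 0
green 8 [[-50.0, -0.9, 15.9], [-46.7, 0.1, 17.5], [-43.9, 1.9, 29.6]]
```

```bash
python3 - <<'E'
from go import *
p,r,st=cur();print(p)
s=robot.snapshot('scene');W=cloud(s);T=(r.inv().apply((W-p).reshape(-1,3))*1000).reshape(480,640,3)
for y in(-30,-21,21,30):
  print(y,[proj(s,p+r.apply([8,y,z])/1000).round(0).tolist() for z in(0,-20,-40,-60)])
for v in range(236,280,3): print(v,[(u,*T[v,u].round(0).astype(int).tolist()) if np.isfinite(T[v,u,0]) else (u,0) for u in range(328,348,4)])
cv2.imwrite('pics/s4.png',cv2.resize(s['img'][210:300,300:400],None,fx=6,fy=6,interpolation=2)[...,::-1])
E
```

```text
[0.62454702 0.17141914 0.16629512]
-30 [[367.0, 263.0], [368.0, 256.0], [369.0, 249.0], [370.0, 242.0]]
-21 [[363.0, 266.0], [364.0, 259.0], [365.0, 252.0], [366.0, 245.0]]
21 [[342.0, 280.0], [342.0, 273.0], [343.0, 266.0], [343.0, 259.0]]
30 [[337.0, 283.0], [338.0, 276.0], [338.0, 269.0], [339.0, 262.0]]
236 [(328, 17, 58, -159), (332, 21, 54, -161), (336, 23, 50, -160), (340, 23, 43, -154), (344, 22, 36, -147)]
239 [(328, 20, 60, -159), (332, 23, 56, -158), (336, 22, 49, -151), (340, 22, 42, -145), (344, 23, 36, -142)]
242 [(328, 24, 63, -159), (332, 0), (336, 22, 49, -145), (340, 23, 43, -141), (344, 27, 39, -142)]
245 [(328, 23, 62, -151), (332, 16, 50, -132), (336, 24, 50, -141), (340, 27, 46, -141), (344, 30, 42, -141)]
248 [(328, 32, 69, -160), (332, 16, 50, -124), (336, 26, 51, -138), (340, 30, 48, -140), (344, 33, 44, -141)]
251 [(328, 34, 71, -159), (332, 24, 56, -132), (336, 28, 53, -135), (340, 32, 49, -136), (344, 35, 45, -137)]
254 [(328, 35, 71, -153), (332, 28, 59, -133), (336, 30, 54, -132), (340, 34, 50, -133), (344, 35, 45, -130)]
257 [(328, 29, 66, -134), (332, 30, 61, -131), (336, 9, 36, -81), (340, 33, 50, -124), (344, 36, 45, -124)]
260 [(328, 31, 67, -130), (332, 1, 36, -62), (336, 9, 36, -73), (340, 8, 27, -64), (344, -53, -36, 75)]
263 [(328, -47, 6, 37), (332, 2, 37, -56), (336, 9, 36, -65), (340, 9, 28, -58), (344, -54, -37, 88)]
266 [(328, -47, 6, 47), (332, -1, 35, -43), (336, 8, 35, -54), (340, 9, 28, -49), (344, -54, -38, 99)]
269 [(328, -47, 6, 57), (332, -35, 7, 40), (336, 8, 34, -46), (340, 9, 27, -40), (344, -14, -1, 19)]
272 [(328, -46, 6, 65), (332, -36, 5, 53), (336, -25, 6, 37), (340, -16, 5, 25), (344, -9, 3, 18)]
275 [(328, -42, 9, 68), (332, -35, 6, 60), (336, -24, 6, 46), (340, -15, 5, 34), (344, -4, 6, 18)]
278 [(328, -42, 9, 78), (332, -34, 6, 69), (336, -23, 6, 55), (340, -14, 6, 41), (344, -5, 5, 30)]
```

View pics/s4.png

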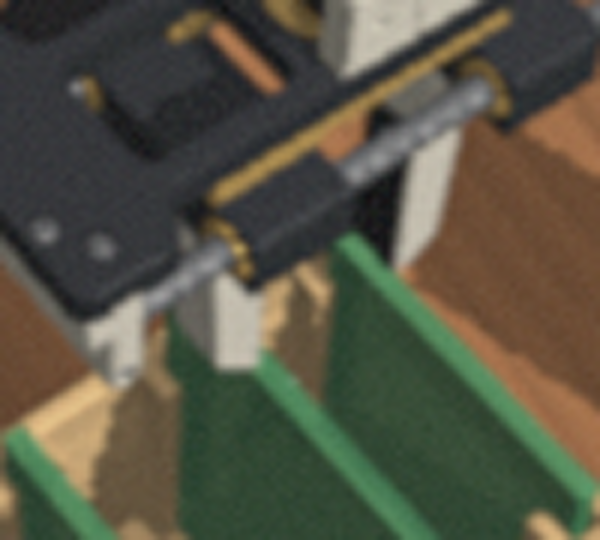

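```bash
python3 - <<'E'
from go import *
for n,p,rv in(('top',[.2272,-.5009,.1863],[3.0706,.6638,0]),('scene',[.2272,-.5009,.1863],[3.0706,.6638,0])):
    s=dict(np.load(n+'.npz'));W=cloud(s);r=R.from_rotvec(rv);T=r.inv().apply((W-p).reshape(-1,3))*1000
    m=(abs(T[:,0])<12)&(abs(T[:,1])<75)&(T[:,2]<100)&(T[:,2]>-400);t=T[m];print(n,len(t),proj(s,p))
    print(np.histogram(t[:,2],bins=[-400,-130,-120,-110,-100,-90,-80,-70,-60,-50,-40,-30,-20,-10,0,10,20,100]))
st=robot.read_state();print(st['tool_pos'],st['qpos'],st['joint_velocities'],st['time_s'])
s=robot.snapshot('scene');W=cloud(s);p,r,_=cur();T=r.inv().apply((W-p).reshape(-1,3))*1000
m=(abs(T[:,0])<12)&(abs(T[:,1])<45)&(abs(T[:,1])>20)&(T[:,2]<20)&(T[:,2]>-90);print(np.histogram(T[m,2],bins=range(-90,21,5)))
E
```

```text
top 117 [616.4582426  441.24008426]
(array([ 1,  0,  0,  0,  0,  0, 14, 27, 33, 33,  9,  0,  0,  0,  0,  0,  0]), array([-400, -130, -120, -110, -100,  -90,  -80,  -70,  -60,  -50,  -40,
        -30,  -20,  -10,    0,   10,   20,  100]))
scene 0 [351.80816883   3.7868716 ]
(array([0, 0, 0, 0, 0, 0, 0, 0, 0, 0, 0, 0, 0, 0, 0, 0, 0]), array([-400, -130, -120, -110, -100,  -90,  -80,  -70,  -60,  -50,  -40,
        -30,  -20,  -10,    0,   10,   20,  100]))
[0.62497676 0.17163543 0.16681599] [ 9.62964267e-02  4.45561683e-01  1.31106444e+00 -1.26976404e-04
  1.38288432e+00 -4.78675491e-02] [ 4.77634046e-03 -3.74730517e-03 -8.65626811e-03  9.49215109e-04
 -3.06608034e-03  5.60064005e-05] 3.75
(array([10, 28, 34, 29, 38, 39, 51, 52, 48, 42, 25, 15,  0,  0,  0,  0,  0,
        0,  0,  0,  0,  0]), array([-90, -85, -80, -75, -70, -65, -60, -55, -50, -45, -40, -35, -30,
       -25, -20, -15, -10,  -5,   0,   5,  10,  15,  20]))
```

Both cameras show the visible finger ends about 34 mm behind the reported TCP. I'll go deeper, to a reading of about 0.085, which is geometrically safe whichever is right. I'll watch the force on the way down.

```bash
python3 -c "
from go import *
to([.624,.1755,.085],down(98.3));print(cur()[2]['time_s'],cur()[0])"
```

```text
xyz [3.8, -0.8, 82.0] dr [0.15, 0.01, -0.03]
3.8 [0.6251471  0.17180177 0.16699114]
```

Emit:
jog_arm --xyz '[[4, -1, 12], [4, -1, 24], [4, -1, 36], [4, -1, 46], [4, -1, 50]]' --dr '[[0, 0, 0], [0, 0, 0], [0, 0, 0], [0, 0, 0], [0, 0, 0]]'

```text
time_s: 4.3
tool_pos: [0.6216, 0.1758, 0.1131]
eef_rot: [-2.053, -2.375, 0.004]
wrist_force: [0.1, 0.7, -0.3]
grip_width: 0.0419
gripper_force: 0.0
```

Emit:
jog_arm --xyz '[[0, 0, 8], [0, 0, 16], [0, 0, 24], [0, 0, 30], [0, 0, 30]]' --dr '[[0, 0, 0], [0, 0, 0], [0, 0, 0], [0, 0, 0], [0, 0, 0]]'

```text
time_s: 4.8
tool_pos: [0.622, 0.1758, 0.084]
eef_rot: [-2.054, -2.375, 0.002]
wrist_force: [-0.5, -0.7, -0.5]
grip_width: 0.0422
gripper_force: 0.0
```

```bash
python3 - <<'E'
from go import *
s=robot.snapshot('scene');W=cloud(s);p,r,st=cur();print(p,r.as_matrix()[:,0],st['wrist_force'],st['time_s']);T=r.inv().apply((W-p).reshape(-1,3))*1000
h=cv2.cvtColor(s['img'],cv2.COLOR_RGB2HSV).reshape(-1,3)
g=(h[:,0]>55)&(h[:,0]<90)&(h[:,1]>90)&(abs(T[:,1])<30)
m=(abs(T[:,0])<12)&(abs(T[:,1])<45)&(abs(T[:,1])>14)&(T[:,2]<20)&(T[:,2]>-90)&(h[:,1]<60);print(np.histogram(T[m,2],bins=range(-90,21,10)))
for sg in(-1,1):
    q=T[m&(sg*T[:,1]>0)];print(len(q),np.percentile(q,[5,95],axis=0).round(1).tolist())
print(np.percentile(T[g],[2,50,98],axis=0).round(1).tolist())
cv2.imwrite('pics/s5.png',cv2.resize(s['img'][210:330,290:420],None,fx=5,fy=5,interpolation=2)[...,::-1])
E
```

```text
[0.62244614 0.1758974  0.08471135] [-1.44284130e-01  9.89536300e-01  2.55801812e-05] [-0.43169985 -0.67084744  0.76726799] 4.85
(array([ 6, 29, 43, 56, 60, 26,  0,  0,  0,  0,  0]), array([-90, -80, -70, -60, -50, -40, -30, -20, -10,   0,  10,  20]))
134 [[-3.3, -34.2, -76.3], [9.2, -20.7, -35.7]]
86 [[-0.9, 23.6, -75.0], [9.3, 37.1, -38.0]]
[[-17.6, -1.1, -65.9], [36.4, 4.1, -62.8], [54.0, 7.6, 59.7]]
```

View pics/s5.png

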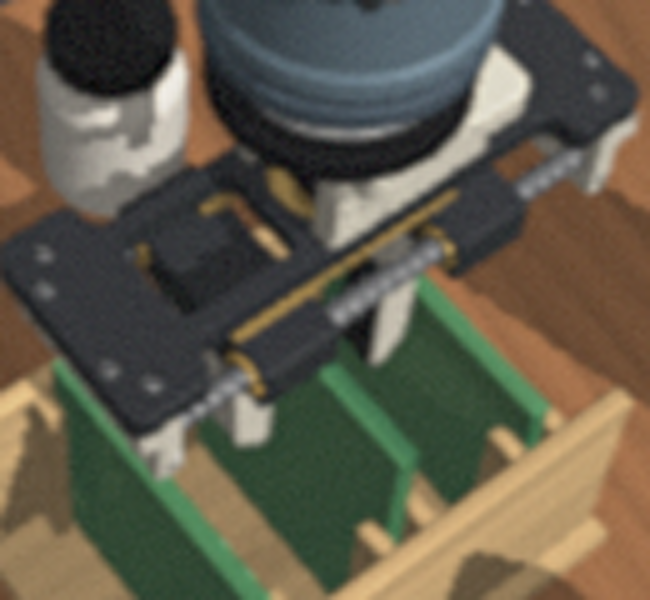

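Crop: the tall panel lies between the two fingers, at (245,415) and (390,320), which overlap it by about 30 mm. Nothing else is touched. I'll shift 1.5 mm to centre and close.

Emit:
jog_arm --xyz '[[0, 1.5, 0], [0, 1.5, 0], [0, 1.5, 0], [0, 1.5, 0], [0, 1.5, 0]]' --dr '[[0, 0, 0], [0, 0, 0], [0, 0, 0], [0, 0, 0], [0, 0, 0]]' --gripper 0 --squeeze 20

```text
time_s: 5.35
tool_pos: [0.6244, 0.1762, 0.0854]
eef_rot: [2.055, 2.376, 0.001]
wrist_force: [-1.4, 0.1, 3.9]
grip_width: 0.0076
gripper_force: 20.0
```

Emit:
jog_arm --xyz '[[0, 0, 0], [0, 0, 0], [0, 0, 0]]' --dr '[[0, 0, 0], [0, 0, 0], [0, 0, 0]]' --gripper 0 --squeeze 30

```text
time_s: 5.65
tool_pos: [0.6243, 0.1762, 0.0854]
eef_rot: [2.055, 2.376, 0.0]
wrist_force: [0.1, -0.4, 2.1]
grip_width: 0.0079
gripper_force: 30.0
```

Emit:
jog_arm --xyz '[[0, 0, -4], [0, 0, -10], [0, 0, -18], [0, 0, -26], [0, 0, -30]]' --dr '[[0, 0, 0], [0, 0, 0], [0, 0, 0], [0, 0, 0], [0, 0, 0]]'

```text
time_s: 6.15
tool_pos: [0.6249, 0.1763, 0.1167]
eef_rot: [2.054, 2.375, 0.002]
wrist_force: [1.0, -0.7, -4.0]
grip_width: 0.0077
gripper_force: 30.0
```

Emit:
jog_arm --xyz '[[0, 0, -12], [0, 0, -26], [0, 0, -40], [0, 0, -54], [0, 0, -64]]' --dr '[[0, 0, 0], [0, 0, 0], [0, 0, 0], [0, 0, 0], [0, 0, 0]]'

```text
time_s: 6.65
tool_pos: [0.6249, 0.1763, 0.1814]
eef_rot: [2.054, 2.375, 0.003]
wrist_force: [1.0, 0.4, -3.5]
grip_width: 0.0078
gripper_force: 30.0
```

Emit:
jog_arm --xyz '[[0, 0, -14], [0, 0, -28], [0, 0, -42], [0, 0, -54], [0, 0, -60]]' --dr '[[0, 0, 0], [0, 0, 0], [0, 0, 0], [0, 0, 0], [0, 0, 0]]'

```text
time_s: 7.15
tool_pos: [0.6247, 0.1762, 0.241]
eef_rot: [2.054, 2.375, 0.002]
wrist_force: [0.7, 0.1, -3.2]
grip_width: 0.0077
gripper_force: 30.0
```

```bash
cat > pan.py <<'E'
from go import *
def panel(name='scene',show=1):
    s=robot.snapshot(name);W=cloud(s);p,r,st=cur();T=(r.inv().apply((W-p).reshape(-1,3))*1000)
    h=cv2.cvtColor(s['img'],cv2.COLOR_RGB2HSV).reshape(-1,3)
    g=(h[:,0]>55)&(h[:,0]<90)&(h[:,1]>90)&(abs(T[:,1])<20)&(abs(T[:,0])<80)&(T[:,2]<120)&(T[:,2]>-80)
    P=T[g]; q=np.percentile(P,[1,50,99],axis=0).round(1)
    print(name,len(P),'tool-frame panel 1/50/99%:',q.tolist()); return s,p,r,P
E
python3 - <<'E'
from pan import *
from fit import *
for n in('scene','top'): panel(n)
p,r,st=cur();print(p,st['time_s'],st['wrist_force'],st['moment'],st['qpos'])
E
```

```text
scene 1080 tool-frame panel 1/50/99%: [[-35.0, -3.1, -63.7], [34.6, 3.7, 13.1], [54.2, 4.8, 74.9]]
top 53 tool-frame panel 1/50/99%: [[-54.1, -4.4, -65.6], [-47.4, -4.0, -32.1], [-39.9, -0.2, 39.7]]
[0.62473101 0.17623103 0.24048382] 7.25 [ 2.16525236e-05  6.56769768e-01 -3.56057632e+00] [-0.02592582 -0.08542887  0.00048188] [ 1.03407184e-01  4.13328955e-01  1.18371640e+00  7.61264961e-06
  1.54263256e+00 -4.14163811e-02]
```

```bash
cat > plc.py <<'E'
from pan import *
from fit import board
Q=[.6176,-.1835,.011]; BOT=.0774
def tgt(X,Y,Z):
    M,o=board(Q);Rt=R.from_matrix(np.stack([M[:,1],M[:,0],-M[:,2]],1))
    return o+M@np.array([X/1000,Y/1000,Z/1000+BOT]),Rt
def cb():
    p,r,st=cur();M,o=board(Q);b=((p-o)@M-np.array([0,0,BOT]))*1000
    print('panel origin in board mm',b.round(1),'rot err deg',(tgt(0,0,0)[1].inv()*r).as_rotvec(degrees=True).round(2),'F board',(st['wrist_force']@M).round(1),'t',st['time_s'])
E
python3 -c "
from plc import *
cb();t=tgt(35,0,130);print(t[0]);to(*t)"
```

```text
panel origin in board mm [ 88.8 359.6 133.4] rot err deg [19.91  1.34 -7.59] F board [-1.2  0.7 -3.3] t 7.25
[ 0.57936335 -0.18392062  0.21882732]
xyz [-349.8, -96.9, 21.5] dr [-19.91, -1.34, 7.59]
```

Emit:
jog_arm --xyz '[[-12, -2, 0], [-36, -8, 0], [-64, -15, 0], [-92, -23, 0], [-120, -31, 0]]' --dr '[[0, 0, 0], [-1, 0, 0], [-3, 0, 1], [-5, 0, 2], [-7, 0, 3]]'

```text
time_s: 7.75
tool_pos: [0.6098, 0.0511, 0.238]
eef_rot: [2.062, 2.26, 0.14]
wrist_force: [-0.5, -0.7, -3.7]
grip_width: 0.0082
gripper_force: 30.0
```

```bash
python3 -c "
from plc import *
cb();t=tgt(35,0,140);to(*t)"
```

```text
panel origin in board mm [ 72.6 234.7 136.7] rot err deg [13.11  1.24 -4.48] F board [-1.8 -0.7 -3.3] t 7.75
xyz [-231.0, -56.0, 2.4] dr [-13.11, -1.24, 4.48]
```

Emit:
jog_arm --xyz '[[-28, -7, 0], [-56, -14, 0], [-84, -21, 0], [-112, -28, 0], [-140, -34, 0]]' --dr '[[-2, 0, 1], [-4, 0, 1], [-6, -1, 2], [-8, -1, 3], [-10, -1, 4]]'

```text
time_s: 8.25
tool_pos: [0.5885, -0.091, 0.2335]
eef_rot: [2.043, 2.084, 0.311]
wrist_force: [0.2, -1.4, -3.3]
grip_width: 0.0077
gripper_force: 30.0
```

```bash
python3 -c "
from plc import *
cb();t=tgt(35,0,140);to(*t)"
```

```text
panel origin in board mm [ 49.6  92.8 140.3] rot err deg [ 3.12  0.2  -0.48] F board [-0.9 -1.4 -3.2] t 8.25
xyz [-92.7, -15.3, 0.8] dr [-3.12, -0.2, 0.48]
```

Emit:
jog_arm --xyz '[[-26, -4, 0], [-52, -9, 0], [-76, -13, 0], [-93, -15, 0], [-93, -15, 0]]' --dr '[[-1, 0, 0], [-2, 0, 0], [-3, 0, 0.5], [-3.1, -0.2, 0.5], [-3.1, -0.2, 0.5]]'

```text
time_s: 8.75
tool_pos: [0.5761, -0.1855, 0.2288]
eef_rot: [2.025, 2.041, 0.359]
wrist_force: [-0.4, -0.2, -3.1]
grip_width: 0.008
gripper_force: 30.0
```

```bash
python3 -c "
from plc import *
cb();t=tgt(25,0,80);to(*t)"
```

```text
panel origin in board mm [ 35.3  -1.6 140.5] rot err deg [ 0.11 -0.06  0.16] F board [-1.4 -0.2 -2.7] t 8.75
xyz [1.6, -10.2, 60.5] dr [-0.11, 0.06, -0.16]
```

Emit:
jog_arm --xyz '[[1, -2, 10], [1, -4, 22], [1.5, -6, 35], [1.5, -8, 48], [1.5, -10, 56]]' --dr '[[0, 0, 0], [0, 0, 0], [0, 0, 0], [0, 0, 0], [0, 0, 0]]'

```text
time_s: 9.25
tool_pos: [0.5871, -0.1798, 0.1718]
eef_rot: [2.021, 2.046, 0.362]
wrist_force: [-0.8, -0.2, -4.2]
grip_width: 0.0079
gripper_force: 30.0
```

```bash
cat > look.py <<'E'
from plc import *
for n in('scene','top'):
    s=robot.snapshot(n);W=cloud(s);M,o=board(Q);B=((W-o)@M*1000).reshape(-1,3)
    h=cv2.cvtColor(s['img'],cv2.COLOR_RGB2HSV).reshape(-1,3)
    g=(h[:,0]>55)&(h[:,0]<90)&(h[:,1]>90)
    box=(abs(B[:,1])<75)&(B[:,2]>20)&(B[:,2]<260)&(B[:,0]>-20)&(B[:,0]<70)
    P=B[g&box];print(n,len(P),'panel',np.percentile(P,[1,50,99],axis=0).round(1).tolist())
    # panel front plane lean/yaw residuals
    F=P[P[:,0]>np.median(P[:,0])-3];A=np.c_[F[:,1:],np.ones(len(F))];print('  x = a*y+b*z+c',np.linalg.lstsq(A,F[:,0],rcond=None)[0].round(3))
    for sg in(-1,1):
        m=box&~g&(sg*B[:,1]>55)&(B[:,2]>40)&(B[:,2]<107)&(B[:,0]>1)&(B[:,0]<14)
        if m.sum()>3:print('  stop',sg,m.sum(),np.percentile(B[m,1],[3,50,97]).round(1),np.percentile(B[m,0],[50,95]).round(1))
        m=box&~g&(abs(B[:,1]-sg*46)<6)&(B[:,2]>112)&(B[:,2]<138)&(abs(B[:,0])<7)
        if m.sum()>3:print('  rail',sg,m.sum(),np.median(B[m,0]).round(1),np.percentile(B[m,1],[5,95]).round(1))
    cv2.imwrite('pics/L%s_%.2f.png'%(n,robot.read_state()['time_s']),cv2.resize(s['img'][70:230,190:370] if n=='scene' else s['img'][200:310,370:490],None,fx=3.7,fy=3.7,interpolation=2)[...,::-1])
cb()
E
python3 look.py; ls pics
```

```text
scene 520 panel [[23.4, -42.9, 88.5], [30.1, 40.3, 134.8], [32.1, 59.8, 224.5]]
  x = a*y+b*z+c [-1.1000e-02 -6.0000e-03  3.1286e+01]
  stop -1 35 [-66.3 -62.2 -59.6] [10.3 13.3]
  stop 1 163 [58.6 64.8 67.5] [ 9.4 13.1]
  rail 1 58 1.6 [41.6 51.4]
top 675 panel [[22.5, -40.9, 92.1], [28.8, 33.6, 156.7], [30.3, 59.1, 224.6]]
  x = a*y+b*z+c [-3.0000e-03  1.0000e-03  2.8721e+01]
  stop 1 61 [59.5 65.3 67.2] [10.6 12.2]
  rail 1 13 1.2 [47.2 51.8]
panel origin in board mm [25.9  4.  83.3] rot err deg [ 0.15  0.15 -0.03] F board [-0.9 -0.5 -2.3] t 9.35
Lscene_9.30.png
Ltop_9.35.png
c1.png
c2.png
s2.png
s3.png
s4.png
s5.png
scene.png
top.png
```

```bash
python3 -c "
from plc import *
cb();t=tgt(20,-.5,65);to(*t)"
```

```text
panel origin in board mm [25.9  4.  83.3] rot err deg [ 0.15  0.15 -0.03] F board [-0.9 -0.5 -2.3] t 9.35
xyz [-4.5, -5.8, 18.3] dr [-0.15, -0.15, 0.03]
```

Emit:
jog_arm --xyz '[[-1, -1, 4], [-2, -3, 8], [-3, -5, 13], [-3, -6, 17], [-3, -6, 18]]' --dr '[[0, 0, 0], [0, 0, 0], [0, 0, 0], [0, 0, 0], [0, 0, 0]]'

```text
time_s: 9.85
tool_pos: [0.5878, -0.1841, 0.1546]
eef_rot: [2.021, 2.043, 0.362]
wrist_force: [-0.1, -1.1, -2.8]
grip_width: 0.0077
gripper_force: 30.0
```

```bash
python3 look.py;python3 -c "
from plc import *
t=tgt(10,-.5,52);to(*t)"
```

```text
scene 568 panel [[18.0, -47.4, 70.5], [24.9, 31.6, 117.4], [27.3, 54.7, 208.3]]
  x = a*y+b*z+c [-6.0000e-03 -7.0000e-03  2.6061e+01]
  stop -1 14 [-67.4 -62.8 -57.1] [11.4 13.7]
  stop 1 163 [59.2 65.1 67.1] [ 8.8 13.1]
  rail 1 63 1.7 [40.8 51.8]
top 648 panel [[17.8, -45.4, 75.3], [24.6, 29.2, 141.6], [26.0, 54.5, 209.0]]
  x = a*y+b*z+c [-3.0000e-03 -4.0000e-03  2.5242e+01]
  stop 1 64 [59.  65.8 67.3] [10.3 12.3]
  rail 1 21 0.9 [45.5 51.8]
panel origin in board mm [21.4 -0.4 67. ] rot err deg [-0.03  0.02 -0.  ] F board [-0.4 -0.6 -3.3] t 9.95
xyz [-0.1, -11.4, 15.0] dr [0.03, -0.02, 0.0]
```

Emit:
jog_arm --xyz '[[0, -3, 4], [0, -6, 8], [0, -8, 11], [0, -10, 14], [0, -11, 15]]' --dr '[[0, 0, 0], [0, 0, 0], [0, 0, 0], [0, 0, 0], [0, 0, 0]]'

```text
time_s: 10.45
tool_pos: [0.5827, -0.1841, 0.1367]
eef_rot: [2.021, 2.044, 0.362]
wrist_force: [0.6, 0.1, -3.7]
grip_width: 0.0075
gripper_force: 30.0
```

```bash
python3 look.py;python3 -c "
from plc import *
t=tgt(8,-.2,44);to(*t)"
```

```text
scene 666 panel [[8.0, -47.9, 54.7], [14.1, 30.1, 105.8], [16.2, 54.9, 193.1]]
  x = a*y+b*z+c [-7.0000e-03 -8.0000e-03  1.5153e+01]
  stop -1 65 [-68.7 -63.6 -56. ] [12.  13.3]
  stop 1 158 [59.  65.1 67.3] [ 9.4 13.1]
  rail 1 36 0.1 [48.2 51.6]
top 669 panel [[7.6, -47.5, 58.3], [13.5, 27.9, 127.2], [15.0, 54.8, 194.1]]
  x = a*y+b*z+c [-4.0000e-03  4.0000e-03  1.3115e+01]
  stop -1 11 [-68.  -63.1 -60.3] [11.2 12.2]
  stop 1 65 [56.  65.9 67.1] [10.  12.4]
panel origin in board mm [10.2 -0.3 52. ] rot err deg [-0.01  0.03 -0.  ] F board [-0.9  0.4 -2.7] t 10.55
xyz [0.1, -2.2, 8.0] dr [0.01, -0.03, 0.0]
```

Emit:
jog_arm --xyz '[[0, -1, 2], [0, -2, 4], [0, -2, 6], [0, -2, 8], [0, -2, 8]]' --dr '[[0, 0, 0], [0, 0, 0], [0, 0, 0], [0, 0, 0], [0, 0, 0]]'

```text
time_s: 11.05
tool_pos: [0.5839, -0.1841, 0.1288]
eef_rot: [2.02, 2.043, 0.362]
wrist_force: [0.2, -1.2, -3.6]
grip_width: 0.008
gripper_force: 30.0
```

Emit:
jog_arm --xyz '[[0, 0, 0.5], [0, 0, 1], [0, 0, 1.5], [0, 0, 2], [0, 0, 2]]' --dr '[[0, 0, 0], [0, 0, 0], [0, 0, 0], [0, 0, 0], [0, 0, 0]]'

```text
time_s: 11.55
tool_pos: [0.5846, -0.1842, 0.1272]
eef_rot: [2.02, 2.043, 0.362]
wrist_force: [-0.4, -0.2, -3.1]
grip_width: 0.0081
gripper_force: 30.0
```

```bash
python3 -c "
from plc import *
cb()"
```

```text
panel origin in board mm [ 8.5 -0.4 42.2] rot err deg [-0.04  0.01 -0.01] F board [-1.4 -0.2 -2.8] t 11.55
```

Not in contact yet; continuing down gently.

Emit:
jog_arm --xyz '[[0, 0, 0.5], [0, 0, 1], [0, 0, 1.5], [0, 0, 1.5]]' --dr '[[0, 0, 0], [0, 0, 0], [0, 0, 0], [0, 0, 0]]'

```text
time_s: 11.95
tool_pos: [0.5851, -0.1842, 0.1257]
eef_rot: [2.02, 2.043, 0.362]
wrist_force: [-0.7, 1.0, -2.6]
grip_width: 0.0077
gripper_force: 30.0
```

Emit:
jog_arm --xyz '[[0, 0, 0.5], [0, 0, 1], [0, 0, 1.5], [0, 0, 1.5]]' --dr '[[0, 0, 0], [0, 0, 0], [0, 0, 0], [0, 0, 0]]'

```text
time_s: 12.35
tool_pos: [0.5856, -0.1842, 0.1245]
eef_rot: [2.02, 2.043, 0.362]
wrist_force: [-0.8, -0.8, -1.2]
grip_width: 0.0078
gripper_force: 30.0
```

Emit:
jog_arm --xyz '[[0, 0, 0.5], [0, 0, 1], [0, 0, 1]]' --dr '[[0, 0, 0], [0, 0, 0], [0, 0, 0]]'

```text
time_s: 12.65
tool_pos: [0.586, -0.1843, 0.1237]
eef_rot: [2.02, 2.043, 0.362]
wrist_force: [-2.3, 0.8, -0.6]
grip_width: 0.0076
gripper_force: 30.0
```

Emit:
jog_arm --xyz '[[0, -0.5, 0], [0, -1, 0], [0, -1.5, 0], [0, -1.5, 0]]' --dr '[[0, 0, 0], [0, 0, 0], [0, 0, 0], [0, 0, 0]]'

```text
time_s: 13.05
tool_pos: [0.5849, -0.1845, 0.1234]
eef_rot: [2.019, 2.042, 0.362]
wrist_force: [0.9, -0.0, 0.4]
grip_width: 0.0078
gripper_force: 30.0
```

```bash
python3 -c "
from plc import *
cb()"; python3 look.py
```

```text
panel origin in board mm [ 7.5 -0.6 38.4] rot err deg [-0.09 -0.02 -0.02] F board [ 1.  -0.   0.1] t 13.05
scene 711 panel [[6.2, -47.9, 41.7], [11.8, 25.8, 92.4], [14.1, 54.4, 179.8]]
  x = a*y+b*z+c [-6.0000e-03 -7.0000e-03  1.2619e+01]
  stop -1 86 [-67.6 -62.6 -55.3] [11.7 13.3]
  stop 1 161 [59.  64.9 67.6] [ 9.6 13.1]
  rail 1 32 -0.5 [48.6 51.9]
top 655 panel [[5.0, -48.8, 44.7], [11.1, 27.1, 114.2], [12.8, 54.4, 181.0]]
  x = a*y+b*z+c [-4.0000e-03  7.0000e-03  1.0556e+01]
  stop -1 20 [-66.7 -60.9 -57.7] [10.7 12.2]
  stop 1 63 [59.8 65.9 67.1] [10.6 12.1]
  rail 1 4 -4.6 [49.5 51.7]
panel origin in board mm [ 7.4 -0.6 38.4] rot err deg [-0.08 -0.01 -0.02] F board [1.3 0.6 0.3] t 13.15
```

Emit:
jog_arm --xyz '[[0, -0.5, 0], [0, -1, 0], [0, -1, 0]]' --dr '[[0, 0, 0], [0, 0, 0], [0, 0, 0]]'

```text
time_s: 13.45
tool_pos: [0.5837, -0.1844, 0.1228]
eef_rot: [2.02, 2.043, 0.362]
wrist_force: [-0.2, -0.3, 0.4]
grip_width: 0.0077
gripper_force: 30.0
```

Emit:
jog_arm --xyz '[[0, -0.5, 0.3], [0, -1, 0.5], [0, -1, 0.5]]' --dr '[[0, 0, 0], [0, 0, 0], [0, 0, 0]]'

```text
time_s: 13.75
tool_pos: [0.5835, -0.1844, 0.1225]
eef_rot: [2.019, 2.042, 0.363]
wrist_force: [2.8, 0.4, 1.5]
grip_width: 0.0074
gripper_force: 30.0
```

```bash
python3 -c "
from plc import *
cb();print(cur()[2]['moment'])"
```

```text
panel origin in board mm [ 5.9 -0.6 38.1] rot err deg [-0.13 -0.02 -0.02] F board [3.2 0.4 0.4] t 13.75
[ 0.05689569 -0.58480842  0.10019524]
```

Wrist Fx is about +3 N against the rails and the ledge carries the full weight. I'll ease the grip and then open.

Emit:
jog_arm --xyz '[[0, 0, 0], [0, 0, 0]]' --dr '[[0, 0, 0], [0, 0, 0]]' --squeeze 4

```text
time_s: 13.95
tool_pos: [0.5835, -0.1845, 0.1225]
eef_rot: [2.019, 2.042, 0.363]
wrist_force: [3.5, 1.0, 2.8]
grip_width: 0.0079
gripper_force: 4.0
```

Emit:
jog_arm --xyz '[[0, 0, 0], [0, 0, 0], [0, 0, 0], [0, 0, 0]]' --dr '[[0, 0, 0], [0, 0, 0], [0, 0, 0], [0, 0, 0]]' --gripper 0.3

```text
time_s: 14.35
tool_pos: [0.5823, -0.1841, 0.1213]
eef_rot: [2.021, 2.044, 0.362]
wrist_force: [1.1, 0.2, -0.1]
grip_width: 0.0271
gripper_force: 0.0
```

```bash
python3 look.py
```

```text
scene 706 panel [[3.6, -48.6, 40.4], [10.4, 25.8, 90.2], [12.4, 54.6, 179.3]]
  x = a*y+b*z+c [-4.0000e-03 -7.0000e-03  1.1125e+01]
  stop -1 99 [-67.7 -62.4 -55.8] [11.  13.2]
  stop 1 164 [59.3 65.2 67.3] [ 9.7 13.2]
  rail 1 21 -1.4 [49.5 51.7]
top 586 panel [[3.1, -46.4, 45.4], [9.6, 30.6, 109.6], [11.4, 54.2, 180.6]]
  x = a*y+b*z+c [-0.02   0.013  8.87 ]
  stop -1 12 [-64.4 -60.7 -57.1] [ 8.1 11.6]
  stop 1 59 [60.1 66.  67.1] [10.3 12.2]
panel origin in board mm [ 4.7 -0.3 37.6] rot err deg [-0.01  0.03 -0.01] F board [0.1 0.  0.5] t 14.45
```

The panel rests against the rails. I'll retract along the tool axis.

Emit:
jog_arm --xyz '[[0, 0.7, -5], [0, 0.7, -15], [0, 0.7, -28], [0, 0.7, -42], [0, 0.7, -56]]' --dr '[[0, 0, 0], [0, 0, 0], [0, 0, 0], [0, 0, 0], [0, 0, 0]]'

```text
time_s: 14.95
tool_pos: [0.564, -0.1847, 0.1765]
eef_rot: [2.019, 2.042, 0.362]
wrist_force: [0.4, -0.5, -0.7]
grip_width: 0.028
gripper_force: 0.0
```

Emit:
jog_arm --xyz '[[0, 0, -18], [0, 0, -38], [0, 0, -58], [0, 0, -75], [0, 0, -80]]' --dr '[[0, 0, 0], [0, 0, 0], [0, 0, 0], [0, 0, 0], [0, 0, 0]]'

```text
time_s: 15.45
tool_pos: [0.5371, -0.1856, 0.2533]
eef_rot: [2.016, 2.039, 0.362]
wrist_force: [0.3, -0.1, 0.7]
grip_width: 0.0281
gripper_force: 0.0
```

Emit:
jog_arm --xyz '[[0, 0, 0], [0, 0, 0], [0, 0, 0], [0, 0, 0], [0, 0, 0]]' --dr '[[0, 0, 0], [0, 0, 0], [0, 0, 0], [0, 0, 0], [0, 0, 0]]'

```text
time_s: 15.95
tool_pos: [0.5367, -0.1846, 0.2491]
eef_rot: [2.021, 2.044, 0.362]
wrist_force: [0.5, -0.3, 0.2]
grip_width: 0.0278
gripper_force: 0.0
```

```bash
python3 look.py; python3 -c "
from h import *
s=robot.snapshot('scene');cv2.imwrite('pics/final.png',s['img'][60:400,180:520][...,::-1])"
```

```text
scene 720 panel [[5.0, -48.8, 41.8], [10.3, 21.9, 94.6], [12.3, 54.3, 179.5]]
  x = a*y+b*z+c [-3.0000e-03 -9.0000e-03  1.1315e+01]
  stop -1 96 [-68.6 -62.8 -55.7] [11.2 13.2]
  stop 1 165 [58.7 65.2 67.3] [ 9.6 13. ]
  rail 1 25 -1.8 [48.9 51.6]
top 1078 panel [[2.8, -49.5, 45.5], [9.4, 9.1, 116.9], [11.2, 54.0, 180.5]]
  x = a*y+b*z+c [-1.0000e-03 -6.0000e-03  1.0154e+01]
  stop -1 65 [-66.7 -60.8 -58.7] [10.5 12.7]
  stop 1 60 [59.7 66.  67.4] [10.2 11.7]
panel origin in board mm [  5.5  -0.3 173.3] rot err deg [-0.01  0.04 -0.01] F board [-0.4 -0.3 -0.6] t 16.05
```

View pics/final.png

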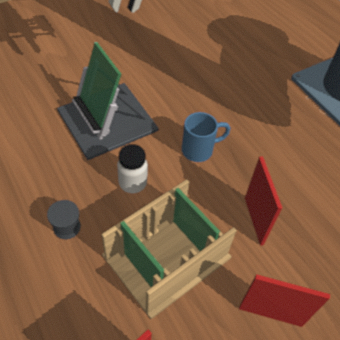

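The crop shows the tall panel on the easel at (98,85). Both short panels are still in the rack at (140,250) and (197,218). The jar, mug and mould have not moved, and the gripper is clear. I'll hand the job in.

```bash
python3 -c "
from bench import robot
print(robot.close_job())"
```

```text
the job is handed in; nothing more can be done
None
```

The tall glass panel now stands on the easel ledge between the side stops, flat against the rails, and the job was handed in at about 16 s; no verdict came back.

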